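# Put the mixed-up valve stems back on their own stands

## Robot

A 6-joint arm with a two-finger parallel gripper is mounted at the origin on the work surface. World frame = base frame: x ahead of the robot, y to its left, z up, the work surface at z = 0. Lengths are in m, angles in rad, forces in N, time in s.
With the tool pointing down it reaches from about 0.325 to 0.775 m from the base axis. Payload 9.3 kg.
Tool frame: the origin (TCP) lies midway between the tips of the shut fingers; the grasp point (between the pads) lies 19 mm behind it (bot.grasp_offset is the z of the grasp point in the tool frame, in m); z points along the fingers, y is the direction in which the jaws open and shut (so a half turn about z gives the same grasp; the last joint's range is limited). The gripper opens to 85 mm and grips with 20 to 120 N. Pads are 22 mm wide; open, the fingers measure 114 mm over their backs; the gripper's body (76 mm by 85 mm) begins 54 mm behind the grasp point. The pads swing forward as they close: fully open they stand 13 mm farther back than shut.
Start: joints at [-1.405, 0.259, 0.021, 1.334, 0, 1.418], TCP at [0.172, -0.522, 0.231] pointing down, gripper open.
Joint ranges: [-3.04, 3.04], [-0.91, 1.82], [-1.04, 1.36], [-1.92, 1.95], [-1.52, 1.45], [-3.14, 3.14]. Speed limits (rad/s): [2.22, 2.22, 2.79, 3.14, 3.14, 3.14].

## Interface

Orientations are given as a 3x3 rotation matrix whose columns are the frame's x, y, z axes.
In Python, from station import bot gives the robot as it stands. The module is installed in compiled form; this text tells all that it offers.
- The arm moves only by the tool apply_moves, never from a script. Its argument "commands" is text: rows parted by semicolons, each of 7 numbers parted by spaces: the shift along the tool's x, y, z scaled (see below), then the turn, a rotation vector about the tool's x, y, z scaled (see below), then the finger opening in mm, from 0 to 85.4. A call has exactly 10 rows; each row shifts and turns the commanded pose from where the row before left it, along the tool's axes as they then stand; what a row does not reach is not made up. The controller multiplies each number of a shift by 0.025 m and each number of a turn by 0.08 rad. A row lasts 1/10 s, in which the tool goes at most 50 mm and 8.59 degrees, less where a joint would pass 70% of its speed; a pose out of reach is approached as far as the arm can. A call with a number of a shift or a turn outside -1 to 1 is refused whole. A call with a gripper value outside its range is refused whole. The fingers move at their own pace and stop on an object; "squeeze" is the grip in N (left out, the last holds). Time passes only in rows, so rows that do not move let the fingers close, or fill a call up. It gives the time, the measured TCP pose, the force and the opening at its end, in the units of the state.
- bot.get_obs(): the state, without advancing time (a new reading comes with each control period).
- bot.get_image(name): name is "scene" or "top" or "wrist"; returns a dict with "img" (400x640x3 uint8, blue, green, red), "mtx" (3x3 intrinsics, pixels), "R" (3x3) and "t" (3): a world point X has camera coordinates R X + t; the wrist camera has in their place "tool_from_camera" (4x4, takes a point from camera to tool coordinates, whose origin is the TCP and whose axes are the flange's). Camera axes: x right, y down, z forward; pixel columns grow to the right and rows downward; lengths in m; the calibration is good to about 2 mm. A picture is of the moment at which its call begins: read the wrist's pose just before it. There is no depth.
- bot.close_job(): hands the job in, once; it reports no verdict.
The state is a dict: "clock": time; "joints": joint angles; "joint_velocities": joint speeds; "effort": joint torques, N m; "eef_pos": TCP position; "eef_rot": TCP orientation; "force": force on the tool from outside, world axes, zero at the start; "moment": the same for the moment, N m; "opening": finger opening in m.
Only numpy, scipy, OpenCV 4.12 (cv2) and the standard library are available. Lean on these libraries where they do the work, as an engineer would, in place of code of your own. Each camera call takes 0.05 s, during which the arm holds its last target. There are 200 camera calls.

## Task

The three brass valve stems stand on each other's stands. First clear the black parking pad by putting the aluminium collar over the orange pin of the spigot; then, parking a stem on the pad on the way, set each stem upright on the stand of its own colour, fully down between the tines, so that the pad ends empty. Do not knock any stem over and leave the chrome gauge ring where it lies.

Things in the scene. Friction and masses are not known exactly. Their poses are not given: they have to be found in the camera images.
- red_stem_mid (a point): Brass valve stem with a red plastic sleeve, loose, standing upright, 100 mm tall: round brass foot 40 mm across and 12 mm high, brass neck 18 mm across, then the red sleeve 28 mm across from 40 to 88 mm above the underside (grip it here), then a brass tip 14 mm across. About 0.22 kg. The point is on its axis, half-way up (50 mm above the underside, 10 mm above the sleeve's lower edge); z points up along the stem.
- blue_stem_mid (a point): Brass valve stem with a blue plastic sleeve, loose, standing upright, 100 mm tall: round brass foot 40 mm across and 12 mm high, brass neck 18 mm across, then the blue sleeve 28 mm across from 40 to 88 mm above the underside (grip it here), then a brass tip 14 mm across. About 0.22 kg. The point is on its axis, half-way up (50 mm above the underside, 10 mm above the sleeve's lower edge); z points up along the stem.
- green_stem_mid (a point): Brass valve stem with a green plastic sleeve, loose, standing upright, 100 mm tall: round brass foot 40 mm across and 12 mm high, brass neck 18 mm across, then the green sleeve 28 mm across from 40 to 88 mm above the underside (grip it here), then a brass tip 14 mm across. About 0.22 kg. The point is on its axis, half-way up (50 mm above the underside, 10 mm above the sleeve's lower edge); z points up along the stem.
- red_stand: Fixed red round stand for the red stem: painted disc 96 mm across, 10 mm thick, ringed by six steel tines that flare outward, rising to 32 mm above the bench; inside them the flat seat is 62 mm wide, for the 40 mm foot of one stem. Its origin is the centre of its underside, on the bench; the seat is 10 mm above it.
- blue_stand: Fixed blue round stand for the blue stem: painted disc 96 mm across, 10 mm thick, ringed by six steel tines that flare outward, rising to 32 mm above the bench; inside them the flat seat is 62 mm wide, for the 40 mm foot of one stem. Its origin is the centre of its underside, on the bench; the seat is 10 mm above it.
- green_stand: Fixed green round stand for the green stem: painted disc 96 mm across, 10 mm thick, ringed by six steel tines that flare outward, rising to 32 mm above the bench; inside them the flat seat is 62 mm wide, for the 40 mm foot of one stem. Its origin is the centre of its underside, on the bench; the seat is 10 mm above it.
- collar_mid (a point): Squat aluminium cylinder collar, loose: a plain ring 56 mm outside, 40 mm bore, 36 mm high, 0.12 kg, lying flat, bore upright, on the black pad at the start. The point is at its centre, 18 mm above its underside; z is the bore's axis. Grip it across the outside.
- spigot: Fixed spigot, the collar's place: a white round base 84 mm across and 20 mm high, with an orange pin 22 mm thick standing 28 mm up from its middle (top tapered, 48 mm above the bench). Origin at the centre of the underside, on the bench.
- pad: Fixed parking pad, grey with a black rubber top: flat square block 84 x 84 mm, 30 mm high, no rim. Origin at the centre of its underside, on the bench; top 30 mm above it.
- gauge_ring_mid (a point): Bystander: chrome gauge ring, loose, lying flat on the bench, 52 mm outside, 38 mm bore, 12 mm high. The point is at its centre, 6 mm above the bench.

How it is judged:
By the outcome, as a careful person would: the job done as asked, in the order asked, and still so for the second after the job is handed in, with the robot touching nothing.
It also fails if it takes over 123 s, if anything falls off the work surface, if the arm or the gripper's body presses on something with over 40 N, if the wrist force passes 120 N, or if a joint passes its speed limit or range.

## Working session

There is one attempt and no reset: what is moved stays moved. The work goes in short steps, Python scripts to look and compute and a tool call to move; the robot and the scene stay as the last step left them, time stands still between calls to the robot, and variables do not carry over. Pictures are saved under pics/ and viewed, about 12 in all and at most 16, crops included, and the job is handed in when it is done.

Besides the shell and the picture viewer there is one more tool, called as name(argument=value, ...), one argument or row to a line, values as JSON. apply_moves: Moves the arm, as the interface text tells. Shifts and turns lie within -1 to 1; 1 stands for 0.025 m of shift or 0.08 rad of turn. Its arguments: {"type":"object","properties":{"commands":{"type":"string"},"squeeze":{"type":"number"}},"required":["commands"]}

```bash
mkdir -p pics
python3 - <<'E'
from station import bot
import cv2,numpy as np
o=bot.get_obs();print({k:np.round(v,3).tolist() for k,v in o.items()},bot.grasp_offset)
for n in("top","scene"):
    d=bot.get_image(n);cv2.imwrite(f"pics/{n}0.png",d["img"]);print(n,d["mtx"],d["R"],d["t"])
    np.savez(f"{n}.npz",**d)
E
```

```text
{'clock': 0.0, 'joints': [-1.405, 0.259, 0.021, 1.334, -0.0, 1.418], 'joint_velocities': [0.0, 0.0, -0.0, 0.0, -0.0, 0.0], 'effort': [-0.001, -55.564, 34.453, 0.014, -0.0, -0.0], 'eef_pos': [0.172, -0.522, 0.231], 'eef_rot': [[0.95, 0.313, -0.0], [0.313, -0.95, 0.001], [0.0, -0.001, -1.0]], 'force': [0.156, -0.498, 0.497], 'moment': [-0.009, 0.03, 0.007], 'opening': 0.086} -0.0187
top [[363.17476983   0.         320.38604846]
 [  0.         363.17476983 201.76968114]
 [  0.           0.           1.        ]] [[-0.00797081 -0.99942328  0.03300863]
 [-0.99584381  0.00493861 -0.09094351]
 [ 0.09072805 -0.03359634 -0.99530885]] [-0.01489632  0.54576759  0.6957254 ]
scene [[420.6363705    0.         320.33174911]
 [  0.         420.6363705  200.60079257]
 [  0.           0.           1.        ]] [[ 0.06790275  0.99761932 -0.01203808]
 [ 0.57805245 -0.04917363 -0.81451662]
 [-0.81316947  0.04834928 -0.58001532]] [-0.05330044 -0.26142275  1.35393682]
```

View pics/top0.png

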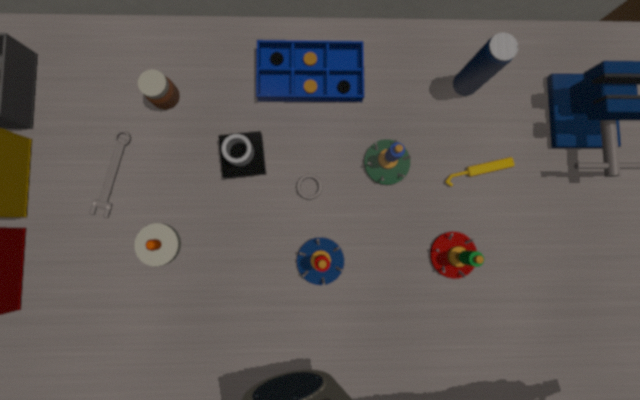

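View pics/scene0.png

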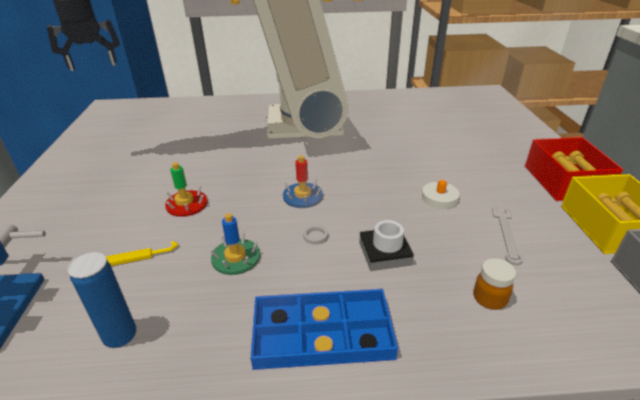

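Top view: green stand (387,162) carrying the blue stem, blue stand (320,261) with red, red stand (454,256) with green; pad (242,155) with the collar, spigot (157,244), ring (307,187). I'll refine these in enlarged crops.

```bash
cat > h.py <<'E'
import numpy as np,cv2
from station import bot
def unproj(d,uv,z):
    K,R,t=d["mtx"],d["R"],d["t"]
    r=R.T@np.linalg.inv(K)@np.array([uv[0],uv[1],1.]);c=-R.T@t
    return c+r*(z-c[2])/r[2]
def proj(d,X):
    p=(d["R"]@np.atleast_2d(X).T).T+d["t"];p=p@d["mtx"].T;return p[:,:2]/p[:,2:]
def circ(c,r,z,n=60):
    a=np.linspace(0,2*np.pi,n);return np.c_[c[0]+r*np.cos(a),c[1]+r*np.sin(a),0*a+z]
def draw(img,d,pts,s,o,col):
    p=(proj(d,pts)+.5-np.array(o))*s-.5
    cv2.polylines(img,[np.round(p).astype(int)],False,col,1)
E
cat > m.py <<'E'
from h import *
T=dict(np.load("top.npz"));S=dict(np.load("scene.npz"))
est=dict(green=(387,162,.01),blue=(320,261,.01),red=(454,256,.01),spig=(157,244,.02),pad=(242,155,.03),ring=(307,187,.012))
P={k:unproj(T,v[:2],v[2])[:2] for k,v in est.items()}
for k,v in P.items():print(k,v.round(4),np.linalg.norm(v).round(3))
for n,d,s,(x0,y0,w,h) in(("top",T,2,(120,110,380,190)),("scene",S,2,(150,140,330,140))):
    im=cv2.resize(d["img"][y0:y0+h,x0:x0+w],None,fx=s,fy=s,interpolation=cv2.INTER_CUBIC);im=cv2.convertScaleAbs(im,alpha=1.4)
    D=lambda p,c:draw(im,d,p,s,(x0,y0),c)
    for k in("green","blue","red"):
        D(circ(P[k],.048,.01),(255,255,255));D(circ(P[k],.014,.098),(255,255,0));D(circ(P[k],.014,.05),(255,255,0));D(circ(P[k],.02,.01),(255,0,255))
    D(circ(P["spig"],.042,.02),(0,0,255));D(circ(P["spig"],.011,.04),(255,0,0))
    D(circ(P["pad"],.028,.066),(0,0,255));D(circ(P["pad"],.028,.030),(0,255,255));D(circ(P["ring"],.026,.012),(0,0,255))
    cv2.imwrite(f"pics/{n}1.png",im)
E
python3 m.py
```

```text
green [ 0.6286 -0.1569] 0.648
blue [ 0.4283 -0.0172] 0.429
red [ 0.4355 -0.2886] 0.522
spig [0.4651 0.3007] 0.554
pad [0.639  0.1363] 0.653
ring [0.577 0.008] 0.577
```

View pics/top1.png

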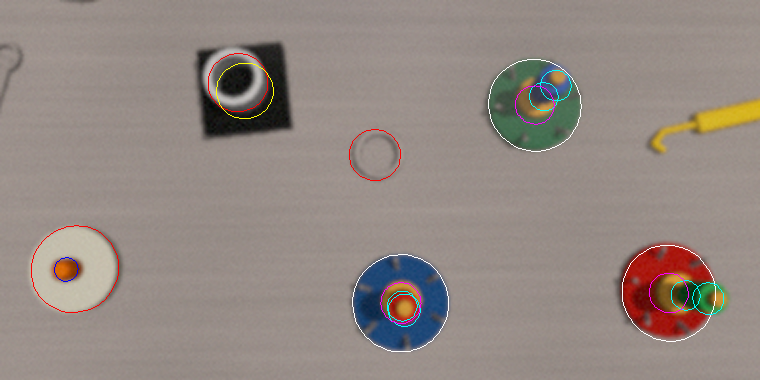

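View pics/scene1.png

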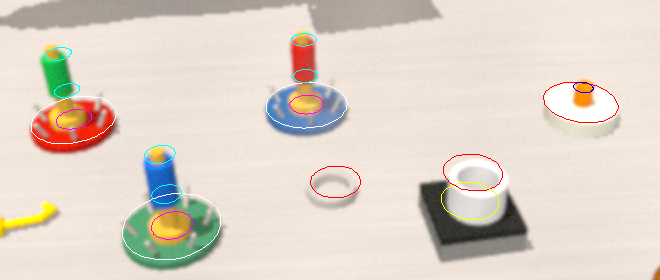

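The stand, spigot and ring outlines match in both views. The stems sit off-centre on their stands and the collar off-centre on the pad, so I'll fit those across both views.

```bash
cat > fit.py <<'E'
from h import *
from scipy.optimize import least_squares
T=dict(np.load("top.npz"));S=dict(np.load("scene.npz"))
P=dict(green=(.6286,-.1569),blue=(.4283,-.0172),red=(.4355,-.2886),pad=(.639,.1363),spig=(.4651,.3007))
def hull(d,c,r,z0,z1):
    m=np.zeros((1600,2560),np.uint8);p=proj(d,np.r_[circ(c,r,z0),circ(c,r,z1)])*4+1.5
    cv2.fillConvexPoly(m,cv2.convexHull(np.round(p).astype(np.int32)),1);return m>0
def cen(m,k=1):
    y,x=np.nonzero(m);return np.array([(x.mean()-(k-1)/2)/k,(y.mean()-(k-1)/2)/k])
def mask(d,h0,h1,c,z,w,smin=110):
    hsv=cv2.cvtColor(d["img"],cv2.COLOR_BGR2HSV);H=hsv[...,0].astype(int)
    m=((H-h0)%180<=(h1-h0)%180)&(hsv[...,1]>smin)&(hsv[...,2]>40)
    u,v=proj(d,[*c,z])[0];yy,xx=np.mgrid[:400,:640];m&=(abs(xx-u)<w)&(abs(yy-v)<w)
    n,l,st,_=cv2.connectedComponentsWithStats(m.astype(np.uint8));
    return l==1+st[1:,4].argmax()
for stem,stand,h0,h1 in(("blue","green",105,130),("red","blue",172,8),("green","red",50,80)):
    ms=[mask(d,h0,h1,P[stand],.075,22) for d in(T,S)]
    print(stem,"areas",[int(m.sum()) for m in ms])
    cs=[cen(m) for m in ms]
    def res(c,i):
        d=(T,S)[i];m=hull(d,c,.014,.05,.098)&~hull(d,c,.007,.098,.11);return cen(m,4)-cs[i],m.sum()/16
    for lab,ii in(("top",[0]),("scene",[1]),("both",[0,1])):
        s=least_squares(lambda c:np.concatenate([res(c,i)[0] for i in ii]),P[stand],diff_step=.005)
        print(lab,s.x.round(4),s.fun.round(2),[round(res(s.x,i)[1]) for i in ii])
E
python3 fit.py
python3 - <<'E'
from h import *
T=dict(np.load("top.npz"));S=dict(np.load("scene.npz"))
# collar top ring centre read off: top crop (234,78), scene crop (477,173)
print(unproj(T,(120+235/2,110+79/2),.066),unproj(S,(150+477/2,140+174/2),.066))
# pad corners (top crop): 
q=np.array([[197,53],[283,43],[291,127],[206,137]])/2+[120,110]
c=np.array([unproj(T,p,.03) for p in q]);print(c.mean(0),np.linalg.norm(c-np.roll(c,1,0),axis=1))
for d in(T,S):
  m=0
ims=[cv2.resize(d["img"][y:y+60,x:x+60],None,fx=6,fy=6,interpolation=cv2.INTER_CUBIC) for d,x,y in((T,210,125),(S,355,205),)]
cv2.imwrite("pics/col.png",cv2.convertScaleAbs(np.hstack(ims),alpha=1.3))
E
```

```text
blue areas [81, 310]
top [ 0.6373 -0.1607] [0. 0.] [234]
scene [ 0.6382 -0.1575] [ 0.   -0.01] [382]
both [ 0.6373 -0.1592] [-0.78 -0.03 -0.81 -0.21] [234, 385]
red areas [125, 219]
top [ 0.4298 -0.0171] [ 0.   -0.02] [170]
scene [ 0.4337 -0.0189] [0.02 0.01] [264]
both [ 0.4303 -0.0179] [ 0.37 -0.38  0.45 -0.79] [169, 265]
green areas [123, 223]
top [ 0.4348 -0.2981] [-0.  0.] [291]
scene [ 0.44   -0.2943] [-0.  0.] [293]
both [ 0.4355 -0.2972] [-0.55 -0.42 -0.92 -0.96] [288, 291]
[0.64149984 0.1382624  0.066     ] [0.64390025 0.14016471 0.066     ]
[0.63922373 0.13599041 0.03      ] [0.08487725 0.08551362 0.08521726 0.08366803]
```

View pics/col.png

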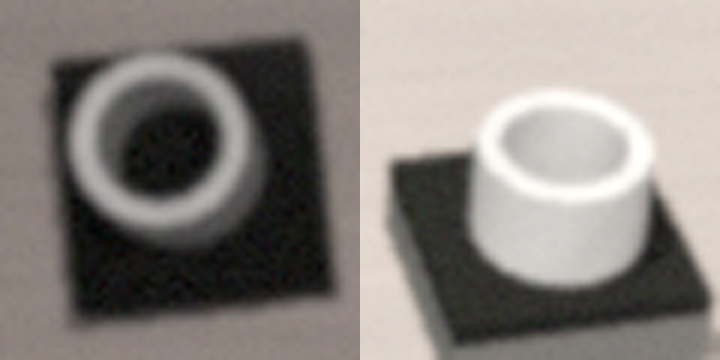

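apply_moves(
  commands="0 0 0 0 0 0.99 85; 0 0 0 0 0 0.99 85; 0 0 0 0 0 0.99 85; 0 0 0 0 0 0.99 85; 0.8 -0.9 0 0 0 0 85; 0.8 -0.9 0 0 0 0 85; 0.8 -0.9 0 0 0 0 85; 0.8 -0.9 0 0 0 0 85; 0.8 -0.9 0 0 0 0 85; 0.8 -0.9 0 0 0 0 85",
  squeeze=40,
)

```text
clock: 1.1
eef_pos: [0.2927, -0.3859, 0.231]
eef_rot: [[1.0, 0.002, -0.0], [0.002, -1.0, 0.001], [-0.0, -0.001, -1.0]]
force: [0.4, -0.3, 1.2]
opening: 0.085
```

Collar top centre: top view (236.3,148.3), scene view (388.9,228.8), which puts it near (0.645, 0.140). I'll move above it.

apply_moves(
  commands="0.7 -1 0 0 0 0 85; 0.7 -1 0 0 0 0 85; 0.7 -1 0 0 0 0 85; 0.7 -1 0 0 0 0 85; 0.7 -1 0 0 0 0 85; 0.7 -1 0 0 0 0 85; 0.7 -1 0 0 0 0 85; 0.7 -1 0 0 0 0 85; 0.7 -1 0 0 0 0 85; 0.7 -1 0 0 0 0 85",
)

```text
clock: 2.1
eef_pos: [0.467, -0.1355, 0.2311]
eef_rot: [[1.0, 0.002, -0.0], [0.002, -1.0, 0.0], [-0.0, -0.0, -1.0]]
force: [0.1, -0.3, -0.3]
opening: 0.0854
```

apply_moves(
  commands="0.7 -1 0 0 0 0 85; 0.7 -1 0 0 0 0 85; 0.7 -1 0 0 0 0 85; 0.7 -1 0 0 0 0 85; 0.7 -1 0 0 0 0 85; 0.7 -1 0 0 0 0 85; 0.7 -1 0 0 0 0 85; 0.7 -1 0.5 0 0 0 85; 0.7 -1 1 0 0 0 85; 0.7 -1 1 0 0 0 85",
)

```text
clock: 3.1
eef_pos: [0.6418, 0.1034, 0.168]
eef_rot: [[1.0, 0.028, -0.0], [0.028, -1.0, 0.01], [0.0, -0.01, -1.0]]
force: [0.4, -0.5, -0.2]
opening: 0.0852
```

apply_moves(
  commands="0.08 -1 0.5 0 0 0 85; 0 -0.04 0 0 0 0 85; 0 0 0 0 0 0 85; 0 0 0 0 0 0 85; 0 0 0 0 0 0 85; 0 0 0 0 0 0 85; 0 0 0 0 0 0 85; 0 0 0 0 0 0 85; 0 0 0 0 0 0 85; 0 0 0 0 0 0 85",
)

```text
clock: 4.1
eef_pos: [0.643, 0.1167, 0.1566]
eef_rot: [[0.999, 0.044, -0.001], [0.044, -0.999, 0.018], [-0.0, -0.018, -1.0]]
force: [-0.1, -0.5, 0.5]
opening: 0.0851
```

```bash
cat > w.py <<'E'
import sys
from h import *
def wrist(name):
    o=bot.get_obs();d=bot.get_image("wrist");M=d["tool_from_camera"]
    W=np.eye(4);W[:3,:3]=o["eef_rot"];W[:3,3]=o["eef_pos"];W=np.linalg.inv(W@M)
    d["R"],d["t"]=W[:3,:3],W[:3,3];np.savez(name+".npz",**d);return d,o
if __name__=="__main__":
    n=sys.argv[1];d,o=wrist(n);im=d["img"].copy()
    for a in sys.argv[2:]:
        x,y,r,z=map(float,a.split(","));draw(im,d,circ((x,y),r,z),1,(0,0),(0,0,255))
    cv2.imwrite(f"pics/{n}.png",im);print(o["eef_pos"].round(4),o["clock"])
E
python3 w.py w1 .645,.14,.028,.066 .639,.136,.059,.03
```

```text
[0.643  0.1167 0.1566] 4.1
```

View pics/w1.png

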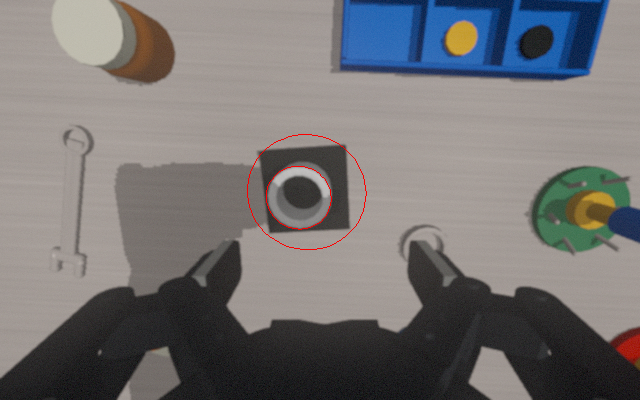

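The wrist view confirms the collar at (0.645, 0.140); the outline sits exactly on it. The tool is lagging and slightly tilted, so I'll check the joint limits.

```bash
python3 -c "
from h import *
o=bot.get_obs()
print(o['joints'].round(3),o['eef_rot'].round(4))"
```

```text
[0.043 0.462 0.14  1.249 0.018 3.141] [[ 9.990e-01  4.410e-02 -1.100e-03]
 [ 4.410e-02 -9.989e-01  1.800e-02]
 [-3.000e-04 -1.800e-02 -9.998e-01]]
```

Joint 6 is at its limit. Turning the tool to yaw 90° (jaws along world x) keeps it mid-range over the whole work area.

apply_moves(
  commands="0 0 0 0 0 -1 85; 0 0 0 0 0 -1 85; 0 0 0 0 0 -1 85; 0 0 0 0 0 -1 85; 0 0 0 0 0 -1 85; 0 0 0 0 0 -1 85; 0 0 0 0 0 -1 85; 0 0 0 0 0 -1 85; 0 0 0 0 0 -1 85; 0 0 0 0 0 -1 85",
)

```text
clock: 5.15
eef_pos: [0.6431, 0.1168, 0.1565]
eef_rot: [[0.662, 0.75, -0.001], [0.749, -0.662, 0.018], [0.013, -0.013, -1.0]]
force: [0.2, -0.0, 0.5]
opening: 0.0848
```

apply_moves(
  commands="0 0 0 0 0 -1 85; 0 0 0 0 0 -1 85; 0 0 0 0 0 -1 85; 0 0 0 0 0 -1 85; 0 0 0 0 0 -1 85; 0 0 0 0 0 -1 85; 0 0 0 0 0 -1 85; 0 0 0 0 0 -1 85; 0 0 0 0 0 -1 85; 0 0 0 0 0 0 85",
)

```text
clock: 6.15
eef_pos: [0.6431, 0.1168, 0.1565]
eef_rot: [[0.006, 1.0, -0.001], [1.0, -0.006, 0.018], [0.018, -0.001, -1.0]]
force: [-1.1, -0.3, -0.1]
opening: 0.0853
```

```bash
cat > go.py <<'E'
# usage: go.py x y z -> shift units in tool axes, and turn units to vertical with yaw 90deg
import sys
from h import *
from scipy.spatial.transform import Rotation as Ro
o=bot.get_obs();R=o["eef_rot"];g=np.array([[0,1,0],[1,0,0],[0,0,-1.]])
print("pos",o["eef_pos"].round(4),"open",o["opening"].round(4),"t",round(o["clock"],2),"F",o["force"].round(1),"j",o["joints"].round(2))
print("turn units",(Ro.from_matrix(R.T@g).as_rotvec()/.08).round(3))
if len(sys.argv)>3: print("shift units",(g.T@(np.array(list(map(float,sys.argv[1:4])))-o["eef_pos"])/.025).round(2))
E
python3 go.py .645 .14 .034
```

```text
Traceback (most recent call last):
  File "go.py", line 6, in <module>
    print("pos",o["eef_pos"].round(4),"open",o["opening"].round(4),"t",round(o["clock"],2),"F",o["force"].round(1),"j",o["joints"].round(2))
                                             ^^^^^^^^^^^^^^^^^^
AttributeError: 'float' object has no attribute 'round'
```

```bash
sed -i 's/o\["opening"\].round(4)/round(o["opening"],4)/' go.py; python3 go.py .645 .14 .034
```

```text
pos [0.6431 0.1168 0.1565] open 0.0853 t 6.15 F [-1.1 -0.3 -0.1] j [0.04 0.46 0.14 1.25 0.02 1.62]
turn units [-0.013 -0.225 -0.069]
shift units [0.93 0.08 4.9 ]
```

apply_moves(
  commands="0.46 0.04 0 0 -0.225 -0.069 85; 0.47 0.04 0 0 0 0 85; 0 0 0.8 0 0 0 85; 0 0 0.8 0 0 0 85; 0 0 0.8 0 0 0 85; 0 0 0.8 0 0 0 85; 0 0 0.7 0 0 0 85; 0 0 0.6 0 0 0 85; 0 0 0.4 0 0 0 85; 0 0 0 0 0 0 85",
)

```text
clock: 7.15
eef_pos: [0.6443, 0.1407, 0.0328]
eef_rot: [[0.001, 1.0, -0.003], [1.0, -0.001, -0.0], [-0.0, -0.003, -1.0]]
force: [-1.6, 0.0, 1.0]
opening: 0.0851
```

```bash
python3 go.py .645 .14 .034; python3 w.py w2 .645,.14,.028,.066
```

```text
pos [0.6443 0.1407 0.0328] open 0.0851 t 7.15 F [-1.6  0.   1. ] j [ 0.09  0.55 -0.03  0.99  0.    1.66]
turn units [-0.042  0.002 -0.014]
shift units [-0.03  0.03 -0.05]
[0.6443 0.1407 0.0328] 7.15
```

View pics/w2.png

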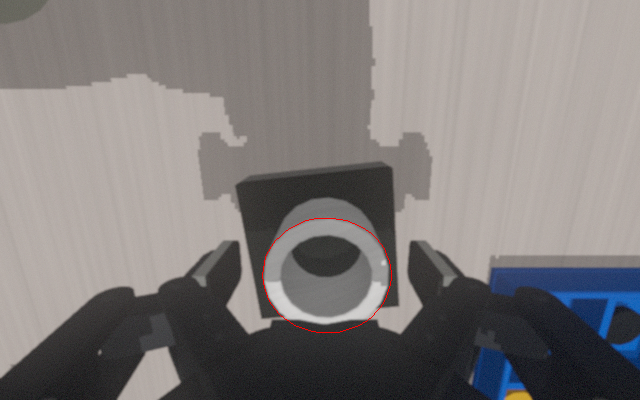

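The collar is centred between the open jaws. Now I'll grip and lift.

apply_moves(
  commands="0 0 0 0 0 0 45; 0 0 0 0 0 0 45; 0 0 0 0 0 0 45; 0 0 0 0 0 0 45; 0 0 0 0 0 0 45; 0 0 0 0 0 0 45; 0 0 0 0 0 0 45; 0 0 0 0 0 0 45; 0 0 -0.2 0 0 0 45; 0 0 -0.4 0 0 0 45",
  squeeze=40,
)

```text
clock: 8.2
eef_pos: [0.6445, 0.1399, 0.0491]
eef_rot: [[0.001, 1.0, -0.003], [1.0, -0.001, -0.0], [-0.0, -0.003, -1.0]]
force: [-0.1, 0.1, -1.4]
opening: 0.055
```

```bash
python3 go.py .4651 .3007 .13
```

```text
pos [0.6445 0.1399 0.0491] open 0.055 t 8.2 F [-0.1  0.1 -1.4] j [ 0.09  0.54 -0.01  1.02  0.    1.66]
turn units [-0.032  0.002 -0.017]
shift units [ 6.43 -7.18 -3.24]
```

apply_moves(
  commands="0 0 -1 0 0 0 45; 0.2 -0.2 -1 0 0 0 45; 0.7 -0.8 -1 0 0 0 45; 0.8 -0.9 -0.24 0 0 0 45; 0.8 -0.9 0 0 0 0 45; 0.8 -0.9 0 0 0 0 45; 0.8 -0.9 0 0 0 0 45; 0.8 -0.9 0 0 0 0 45; 0.8 -0.9 0 0 0 0 45; 0.73 -0.78 0 0 0 0 45",
)

```text
clock: 9.2
eef_pos: [0.4647, 0.3017, 0.1313]
eef_rot: [[0.001, 1.0, -0.001], [1.0, -0.001, 0.0], [0.0, -0.001, -1.0]]
force: [0.0, -0.1, -1.7]
opening: 0.0551
```

```bash
python3 go.py .4651 .3007 .026; python3 w.py w3 .4651,.3007,.042,.02 .4651,.3007,.0075,.048
```

```text
pos [0.4647 0.3017 0.1313] open 0.0551 t 9.2 F [ 0.  -0.1 -1.7] j [ 0.42  0.31 -0.16  1.1   0.    2.  ]
turn units [-0.007 -0.003 -0.014]
shift units [-0.04  0.02  4.21]
[0.4647 0.3017 0.1313] 9.2
```

View pics/w3.png

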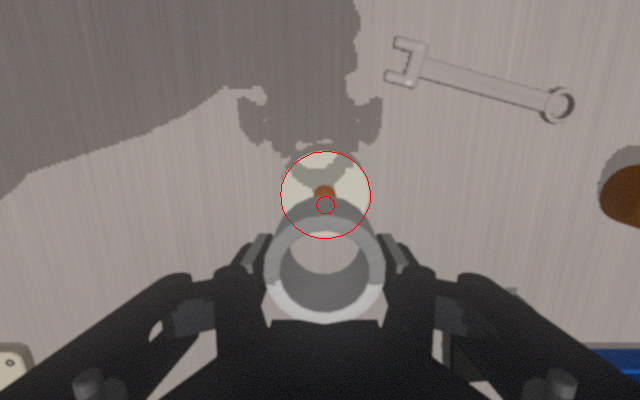

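The base outline matches, and the held collar is centred over the pin within tolerance. Lowering it now.

apply_moves(
  commands="0 0 0.8 0 0 0 45; 0 0 0.8 0 0 0 45; 0 0 0.7 0 0 0 45; 0 0 0.4 0 0 0 45; 0 0 0.4 0 0 0 45; 0 0 0.4 0 0 0 45; 0 0 0.4 0 0 0 45; 0 0 0.2 0 0 0 45; 0 0 0.1 0 0 0 45; 0 0 0 0 0 0 45",
)

```text
clock: 10.25
eef_pos: [0.4658, 0.301, 0.0258]
eef_rot: [[0.001, 1.0, -0.001], [1.0, -0.001, 0.0], [0.0, -0.001, -1.0]]
force: [1.2, -0.9, -2.1]
opening: 0.0551
```

```bash
python3 go.py .4651 .3007 .0228
```

```text
pos [0.4658 0.301  0.0258] open 0.0551 t 10.25 F [ 1.2 -0.9 -2.1] j [ 0.42  0.41 -0.32  0.85  0.    1.99]
turn units [-0.008 -0.002 -0.015]
shift units [-0.01 -0.03  0.12]
```

Down 3 mm more, then release and lift.

apply_moves(
  commands="0 0 0.06 0 0 0 45; 0 0 0.06 0 0 0 45; 0 0 0 0 0 0 45; 0 0 0 0 0 0 65; 0 0 0 0 0 0 85; 0 0 0 0 0 0 85; 0 0 0 0 0 0 85; 0 0 0 0 0 0 85; 0 0 -0.4 0 0 0 85; 0 0 -0.8 0 0 0 85",
)

```text
clock: 11.25
eef_pos: [0.465, 0.3006, 0.052]
eef_rot: [[0.001, 1.0, -0.004], [1.0, -0.001, -0.001], [-0.001, -0.004, -1.0]]
force: [0.5, -0.4, 0.7]
opening: 0.0851
```

```bash
python3 go.py .6373 -.1592 .15
```

```text
pos [0.465  0.3006 0.052 ] open 0.0851 t 11.25 F [ 0.5 -0.4  0.7] j [ 0.42  0.38 -0.28  0.91  0.    1.99]
turn units [-0.045  0.014 -0.015]
shift units [-18.39   6.89  -3.92]
```

apply_moves(
  commands="0 0 -1 0 0 0 85; 0 0 -1 0 0 0 85; -0.5 0.2 -1 0 0 0 85; -1 0.4 -1 0 0 0 85; -1 0.4 -0.8 0 0 0 85; -1 0.4 0 0 0 0 85; -1 0.4 0 0 0 0 85; -1 0.4 0 0 0 0 85; -1 0.4 0 0 0 0 85; -1 0.4 0 0 0 0 85",
)

```text
clock: 12.25
eef_pos: [0.5409, 0.1123, 0.1732]
eef_rot: [[0.001, 1.0, -0.0], [1.0, -0.001, 0.0], [0.0, -0.0, -1.0]]
force: [0.0, -0.2, 0.4]
opening: 0.0852
```

apply_moves(
  commands="-1 0.4 0 0 0 0 85; -1 0.4 0 0 0 0 85; -1 0.4 0 0 0 0 85; -1 0.4 0 0 0 0 85; -1 0.4 0 0 0 0 85; -1 0.4 0 0 0 0 85; -1 0.4 0 0 0 0 85; -1 0.4 0 0 0 0 85; -1 0.4 0 0 0 0 85; -1 0.25 0 0 0 0 85",
)

```text
clock: 13.25
eef_pos: [0.6371, -0.1378, 0.1729]
eef_rot: [[0.001, 1.0, -0.001], [1.0, -0.001, -0.0], [-0.0, -0.001, -1.0]]
force: [0.3, 0.4, 0.6]
opening: 0.0848
```

```bash
python3 go.py .638 -.1592 .052; python3 w.py w4 .638,-.1592,.014,.098 .638,-.1592,.007,.11 .6286,-.1569,.048,.01
python3 - <<'E'
from h import *
d=bot.get_image("top");np.savez("top2.npz",**d)
im=cv2.resize(d["img"][200:280,120:200],None,fx=5,fy=5,interpolation=cv2.INTER_CUBIC)
w=cv2.imread("pics/w4.png");c=np.zeros((400,1040,3),np.uint8);c[:,:640]=w;c[:,640:]=im
cv2.imwrite("pics/w4c.png",cv2.resize(c,(800,308),interpolation=cv2.INTER_AREA))
E
```

```text
pos [ 0.6371 -0.1378  0.1729] open 0.0848 t 13.25 F [0.3 0.4 0.6] j [-0.34  0.45  0.17  1.29 -0.    1.23]
turn units [-0.008  0.001 -0.014]
shift units [-0.85  0.04  4.84]
[ 0.6371 -0.1378  0.1729] 13.25
```

View pics/w4c.png

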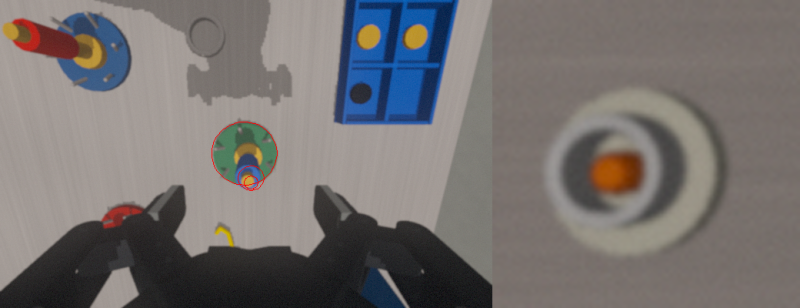

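The collar is over the orange pin. The blue stem is within about 2 mm of the fit, at roughly (0.636, −0.159). Descend and grip.

apply_moves(
  commands="-0.45 -0.02 0 0 0 0 85; -0.4 -0.02 0 0 0 0 85; 0 0 0.8 0 0 0 85; 0 0 0.8 0 0 0 85; 0 0 0.8 0 0 0 85; 0 0 0.8 0 0 0 85; 0 0 0.8 0 0 0 85; 0 0 0.6 0 0 0 85; 0 0 0.24 0 0 0 85; 0 0 0 0 0 0 85",
)

```text
clock: 14.35
eef_pos: [0.635, -0.1578, 0.0509]
eef_rot: [[0.001, 1.0, -0.002], [1.0, -0.001, 0.0], [0.0, -0.002, -1.0]]
force: [-0.8, 0.4, -0.6]
opening: 0.085
```

apply_moves(
  commands="0 0 0 0 0 0 60; 0 0 0 0 0 0 45; 0 0 0 0 0 0 35; 0 0 0 0 0 0 20; 0 0 0 0 0 0 20; 0 0 0 0 0 0 20; 0 0 0 0 0 0 20; 0 0 0 0 0 0 20; 0 0 0 0 0 0 20; 0 0 0 0 0 0 20",
)

```text
clock: 15.35
eef_pos: [0.6356, -0.1581, 0.0519]
eef_rot: [[0.001, 1.0, -0.0], [1.0, -0.001, -0.0], [-0.0, -0.0, -1.0]]
force: [-2.2, -0.2, 5.7]
opening: 0.027
```

```bash
python3 go.py .639 .136 .18
```

```text
pos [ 0.6356 -0.1581  0.0519] open 0.027 t 15.35 F [-2.2 -0.2  5.7] j [-0.37  0.53 -0.02  1.02 -0.    1.2 ]
turn units [-0.005  0.004 -0.015]
shift units [11.77  0.14 -5.13]
```

apply_moves(
  commands="0 0 -0.3 0 0 0 20; 0 0 -0.6 0 0 0 20; 0 0 -0.8 0 0 0 20; 0 0 -0.8 0 0 0 20; 0.2 0 -0.7 0 0 0 20; 0.5 0 0 0 0 0 20; 0.8 0 0 0 0 0 20; 0.9 0 0 0 0 0 20; 0.9 0 0 0 0 0 20; 0.9 0 0 0 0 0 20",
)

```text
clock: 16.35
eef_pos: [0.6347, -0.0504, 0.1296]
eef_rot: [[0.0, 1.0, -0.004], [1.0, -0.0, 0.001], [0.001, -0.004, -1.0]]
force: [-0.6, -0.0, -3.2]
opening: 0.0272
```

apply_moves(
  commands="0.9 0.02 0 0 0 0 20; 0.9 0.02 0 0 0 0 20; 0.9 0.02 0 0 0 0 20; 0.9 0.02 0 0 0 0 20; 0.9 0.02 0 0 0 0 20; 0.9 0.02 0 0 0 0 20; 0.9 0.02 0 0 0 0 20; 0.7 0 0 0 0 0 20; 0.4 0 0 0 0 0 20; 0.2 0 0 0 0 0 20",
)

```text
clock: 17.35
eef_pos: [0.6389, 0.1383, 0.1307]
eef_rot: [[-0.0, 1.0, -0.002], [1.0, 0.0, -0.0], [-0.0, -0.002, -1.0]]
force: [0.2, -0.3, -2.9]
opening: 0.0271
```

```bash
python3 go.py .639 .136 .074; python3 w.py w5 .639,.136,.059,.03 .639,.136,.02,.03
```

```text
pos [0.6389 0.1383 0.1307] open 0.0271 t 17.35 F [ 0.2 -0.3 -2.9] j [0.08 0.48 0.1  1.19 0.   1.66]
turn units [-0.024  0.001  0.002]
shift units [-0.09  0.    2.27]
[0.6389 0.1383 0.1307] 17.35
```

View pics/w5.png

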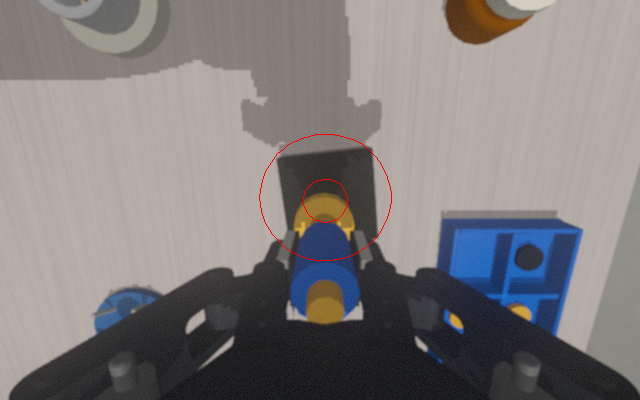

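The stem is held upright over the empty pad. Lowering.

apply_moves(
  commands="-0.09 0 0.5 0 0 0 20; 0 0 0.6 0 0 0 20; 0 0 0.5 0 0 0 20; 0 0 0.3 0 0 0 20; 0 0 0.2 0 0 0 20; 0 0 0.1 0 0 0 20; 0 0 0 0 0 0 20; 0 0 0.06 0 0 0 20; 0 0 0.06 0 0 0 20; 0 0 0 0 0 0 20",
)

```text
clock: 18.4
eef_pos: [0.6394, 0.1348, 0.0734]
eef_rot: [[0.001, 1.0, -0.001], [1.0, -0.001, 0.0], [0.0, -0.001, -1.0]]
force: [-0.2, 0.3, -2.6]
opening: 0.0269
```

```bash
python3 go.py .639 .136 .072
```

```text
pos [0.6394 0.1348 0.0734] open 0.0269 t 18.4 F [-0.2  0.3 -2.6] j [0.08 0.51 0.   1.06 0.   1.65]
turn units [-0.01  -0.    -0.014]
shift units [ 0.05 -0.01  0.05]
```

apply_moves(
  commands="0 0 0.04 0 0 0 20; 0 0 0.04 0 0 0 20; 0 0 0 0 0 0 20; 0 0 0 0 0 0 30; 0 0 0 0 0 0 34; 0 0 0 0 0 0 45; 0 0 0 0 0 0 60; 0 0 0 0 0 0 85; 0 0 0 0 0 0 85; 0 0 0 0 0 0 85",
)

```text
clock: 19.4
eef_pos: [0.6394, 0.1347, 0.0713]
eef_rot: [[0.001, 1.0, -0.001], [1.0, -0.001, 0.0], [0.0, -0.001, -1.0]]
force: [-0.1, -0.3, -0.4]
opening: 0.0845
```

```bash
python3 go.py .436 -.297 .173
```

```text
pos [0.6394 0.1347 0.0713] open 0.0845 t 19.4 F [-0.1 -0.3 -0.4] j [0.08 0.51 0.   1.06 0.   1.65]
turn units [-0.012 -0.    -0.015]
shift units [-17.27  -8.13  -4.07]
```

apply_moves(
  commands="0 0 -0.5 0 0 0 85; 0 0 -0.9 0 0 0 85; 0 0 -1 0 0 0 85; 0 0 -1 0 0 0 85; 0 0 -0.7 0 0 0 85; -0.5 -0.2 0 0 0 0 85; -0.9 -0.4 0 0 0 0 85; -1 -0.5 0 0 0 0 85; -1 -0.5 0 0 0 0 85; -1 -0.5 0 0 0 0 85",
)

```text
clock: 20.4
eef_pos: [0.5854, 0.0233, 0.1733]
eef_rot: [[0.001, 1.0, -0.002], [1.0, -0.001, -0.0], [-0.0, -0.002, -1.0]]
force: [-0.1, -1.3, -0.8]
opening: 0.0845
```

apply_moves(
  commands="-1 -0.5 0 0 0 0 85; -1 -0.5 0 0 0 0 85; -1 -0.5 0 0 0 0 85; -1 -0.5 0 0 0 0 85; -1 -0.5 0 0 0 0 85; -1 -0.5 0 0 0 0 85; -1 -0.5 0 0 0 0 85; -1 -0.5 0 0 0 0 85; -1 -0.5 0 0 0 0 85; -0.9 -0.4 0 0 0 0 85",
)

```text
clock: 21.4
eef_pos: [0.4623, -0.2237, 0.1735]
eef_rot: [[0.002, 1.0, -0.002], [1.0, -0.002, 0.0], [0.0, -0.002, -1.0]]
force: [-0.4, -0.5, 0.3]
opening: 0.0854
```

```bash
python3 go.py .436 -.297 .052; python3 w.py w6 .436,-.297,.014,.098 .436,-.297,.007,.11 .4355,-.2886,.048,.01
```

```text
pos [ 0.4623 -0.2237  0.1735] open 0.0854 t 21.4 F [-0.4 -0.5  0.3] j [-0.61  0.22 -0.18  1.17 -0.    0.96]
turn units [-0.022 -0.004 -0.023]
shift units [-2.93 -1.05  4.86]
[ 0.4623 -0.2237  0.1735] 21.4
```

View pics/w6.png

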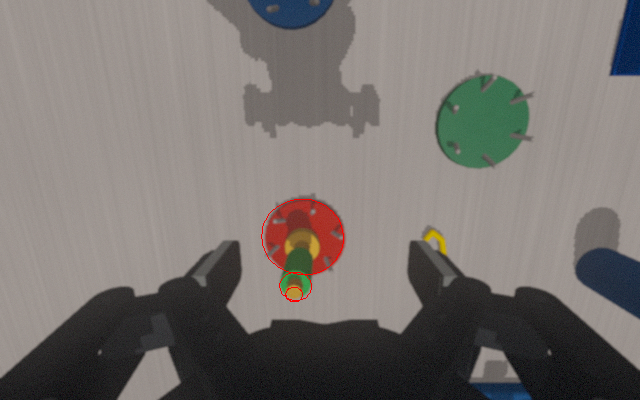

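The overlay sits on the green stem. Descend and grip.

apply_moves(
  commands="-1 -0.35 0 0 0 0 85; -1 -0.35 0 0 0 0 85; -0.93 -0.35 0 0 0 0 85; 0 0 0.4 0 0 0 85; 0 0 0.8 0 0 0 85; 0 0 0.8 0 0 0 85; 0 0 0.8 0 0 0 85; 0 0 0.8 0 0 0 85; 0 0 0.8 0 0 0 85; 0 0 0.4 0 0 0 85",
)

```text
clock: 22.45
eef_pos: [0.4364, -0.2944, 0.0519]
eef_rot: [[0.001, 1.0, -0.003], [1.0, -0.001, 0.002], [0.002, -0.003, -1.0]]
force: [-0.0, 0.8, 0.2]
opening: 0.085
```

apply_moves(
  commands="0 0 0.06 0 0 0 85; 0 0 0 0 0 0 60; 0 0 0 0 0 0 45; 0 0 0 0 0 0 35; 0 0 0 0 0 0 20; 0 0 0 0 0 0 20; 0 0 0 0 0 0 20; 0 0 0 0 0 0 20; 0 0 0 0 0 0 20; 0 0 0 0 0 0 20",
)

```text
clock: 23.45
eef_pos: [0.4378, -0.296, 0.053]
eef_rot: [[0.001, 1.0, -0.0], [1.0, -0.001, -0.001], [-0.001, -0.0, -1.0]]
force: [-1.6, 0.3, 5.1]
opening: 0.0271
```

```bash
python3 go.py .6286 -.1569 .13
```

```text
pos [ 0.4378 -0.296   0.053 ] open 0.0271 t 23.45 F [-1.6  0.3  5.1] j [-0.75  0.34 -0.35  0.89 -0.    0.82]
turn units [-0.004  0.009 -0.015]
shift units [ 5.56  7.63 -3.08]
```

apply_moves(
  commands="0 0 -0.3 0 0 0 20; 0 0 -0.6 0 0 0 20; 0 0 -0.8 0 0 0 20; 0 0 -0.8 0 0 0 20; 0.2 0.3 -0.6 0 0 0 20; 0.5 0.7 0 0 0 0 20; 0.7 0.95 0 0 0 0 20; 0.7 0.95 0 0 0 0 20; 0.7 0.95 0 0 0 0 20; 0.7 0.95 0 0 0 0 20",
)

```text
clock: 24.45
eef_pos: [0.5584, -0.2075, 0.1299]
eef_rot: [[0.001, 1.0, -0.002], [1.0, -0.001, 0.0], [0.0, -0.002, -1.0]]
force: [0.5, -0.2, -1.0]
opening: 0.0272
```

apply_moves(
  commands="0.7 0.95 0 0 0 0 20; 0.6 0.85 0 0 0 0 20; 0.4 0.6 0 0 0 0 20; 0.2 0.3 0 0 0 0 20; 0.1 0.1 0 0 0 0 20; 0 0 0 0 0 0 20; 0 0 0 0 0 0 20; 0 0 0 0 0 0 20; 0 0 0 0 0 0 20; 0 0 0 0 0 0 20",
)

```text
clock: 25.45
eef_pos: [0.6275, -0.1589, 0.13]
eef_rot: [[0.002, 1.0, -0.001], [1.0, -0.002, -0.0], [-0.0, -0.001, -1.0]]
force: [-0.5, -0.1, -1.0]
opening: 0.0268
```

```bash
python3 go.py .6286 -.1569 .054;python3 w.py w7 .6286,-.1569,.048,.01 .6286,-.1569,.02,.01
```

```text
pos [ 0.6275 -0.1589  0.13  ] open 0.0268 t 25.45 F [-0.5 -0.1 -1. ] j [-0.38  0.47  0.08  1.18 -0.    1.2 ]
turn units [-0.011  0.    -0.022]
shift units [0.08 0.04 3.04]
[ 0.6275 -0.1589  0.13  ] 25.45
```

View pics/w7.png

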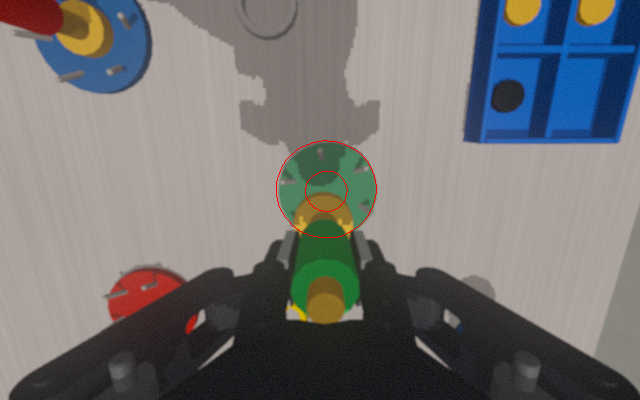

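The stem is over the green stand, and the disc outline matches to about 1 mm. Lowering.

apply_moves(
  commands="0.08 0.04 0.4 0 0 0 20; 0 0 0.8 0 0 0 20; 0 0 0.7 0 0 0 20; 0 0 0.5 0 0 0 20; 0 0 0.3 0 0 0 20; 0 0 0.2 0 0 0 20; 0 0 0.1 0 0 0 20; 0 0 0.05 0 0 0 20; 0 0 0 0 0 0 20; 0 0 0 0 0 0 20",
)

```text
clock: 26.5
eef_pos: [0.629, -0.1566, 0.0541]
eef_rot: [[0.001, 1.0, -0.0], [1.0, -0.001, -0.0], [-0.0, -0.0, -1.0]]
force: [-0.2, 0.5, -1.3]
opening: 0.0271
```

```bash
python3 go.py .6286 -.1569 .052
```

```text
pos [ 0.629  -0.1566  0.0541] open 0.0271 t 26.5 F [-0.2  0.5 -1.3] j [-0.37  0.52 -0.04  1.01 -0.    1.2 ]
turn units [-0.003  0.003 -0.015]
shift units [-0.01 -0.01  0.08]
```

apply_moves(
  commands="0 0 0.04 0 0 0 20; 0 0 0.04 0 0 0 20; 0 0 0 0 0 0 20; 0 0 0 0 0 0 30; 0 0 0 0 0 0 34; 0 0 0 0 0 0 45; 0 0 0 0 0 0 60; 0 0 0 0 0 0 85; 0 0 0 0 0 0 85; 0 0 -0.3 0 0 0 85",
)

```text
clock: 27.5
eef_pos: [0.6282, -0.1563, 0.0583]
eef_rot: [[0.001, 1.0, -0.003], [1.0, -0.001, 0.001], [0.001, -0.003, -1.0]]
force: [-0.0, -0.4, 0.7]
opening: 0.0847
```

```bash
python3 go.py .431 -.018 .173
```

```text
pos [ 0.6282 -0.1563  0.0583] open 0.0847 t 27.5 F [-0.  -0.4  0.7] j [-0.37  0.51 -0.03  1.03 -0.    1.2 ]
turn units [-0.034 -0.009 -0.015]
shift units [ 5.53 -7.89 -4.59]
```

apply_moves(
  commands="0 0 -0.9 0 0 0 85; 0 0 -1 0 0 0 85; 0 0 -1 0 0 0 85; 0 0 -1 0 0 0 85; 0.2 -0.2 -0.7 0 0 0 85; 0.6 -0.8 0 0 0 0 85; 0.7 -0.95 0 0 0 0 85; 0.7 -0.95 0 0 0 0 85; 0.7 -0.95 0 0 0 0 85; 0.7 -0.95 0 0 0 0 85",
)

```text
clock: 28.5
eef_pos: [0.508, -0.0657, 0.1748]
eef_rot: [[0.001, 1.0, -0.0], [1.0, -0.001, -0.0], [-0.0, -0.0, -1.0]]
force: [0.2, -0.2, -0.1]
opening: 0.0852
```

apply_moves(
  commands="0.7 -0.95 0 0 0 0 85; 0.6 -0.9 0 0 0 0 85; 0 -0.3 0 0 0 0 85; 0 0 0 0 0 0 85; 0 0 0 0 0 0 85; 0 0 0 0 0 0 85; 0 0 0 0 0 0 85; 0 0 0 0 0 0 85; 0 0 0 0 0 0 85; 0 0 0 0 0 0 85",
)

```text
clock: 29.5
eef_pos: [0.4553, -0.0339, 0.1741]
eef_rot: [[0.001, 1.0, -0.001], [1.0, -0.001, 0.0], [0.0, -0.001, -1.0]]
force: [0.5, 1.2, -0.6]
opening: 0.085
```

```bash
python3 go.py .431 -.018 .052;python3 w.py w8 .431,-.018,.014,.098 .431,-.018,.007,.11 .4283,-.0172,.048,.01
```

```text
pos [ 0.4553 -0.0339  0.1741] open 0.085 t 29.5 F [ 0.5  1.2 -0.6] j [-0.26  0.13 -0.3   1.15 -0.    1.31]
turn units [-0.017 -0.001 -0.016]
shift units [ 0.64 -0.97  4.88]
[ 0.4553 -0.0339  0.1741] 29.5
```

View pics/w8.png

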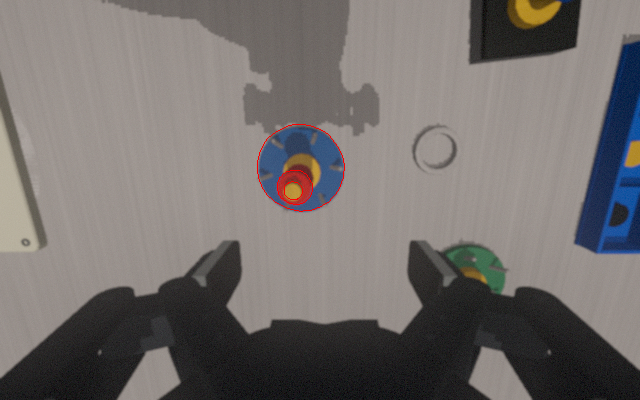

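The overlay matches the red stem. Descend and grip.

apply_moves(
  commands="0.32 -0.5 0 0 0 0 85; 0.32 -0.47 0 0 0 0 85; 0 0 0.4 0 0 0 85; 0 0 0.8 0 0 0 85; 0 0 0.8 0 0 0 85; 0 0 0.8 0 0 0 85; 0 0 0.8 0 0 0 85; 0 0 0.8 0 0 0 85; 0 0 0.4 0 0 0 85; 0 0 0 0 0 0 85",
)

```text
clock: 30.55
eef_pos: [0.4299, -0.0175, 0.0531]
eef_rot: [[0.001, 1.0, -0.003], [1.0, -0.001, 0.001], [0.001, -0.003, -1.0]]
force: [0.2, 0.2, 0.9]
opening: 0.0851
```

apply_moves(
  commands="0 0 0 0 0 0 60; 0 0 0 0 0 0 45; 0 0 0 0 0 0 35; 0 0 0 0 0 0 20; 0 0 0 0 0 0 20; 0 0 0 0 0 0 20; 0 0 0 0 0 0 20; 0 0 0 0 0 0 20; 0 0 0 0 0 0 20; 0 0 0 0 0 0 20",
)

```text
clock: 31.55
eef_pos: [0.4311, -0.0179, 0.0548]
eef_rot: [[0.001, 1.0, -0.0], [1.0, -0.001, -0.0], [-0.0, -0.0, -1.0]]
force: [-0.9, -0.2, 5.6]
opening: 0.0274
```

```bash
python3 go.py .4355 -.2886 .13
```

```text
pos [ 0.4311 -0.0179  0.0548] open 0.0274 t 31.55 F [-0.9 -0.2  5.6] j [-0.24  0.19 -0.56  0.82 -0.    1.34]
turn units [-0.002  0.004 -0.015]
shift units [-10.83   0.18  -3.01]
```

apply_moves(
  commands="0 0 -0.3 0 0 0 20; 0 0 -0.6 0 0 0 20; 0 0 -0.8 0 0 0 20; 0 0 -0.8 0 0 0 20; -0.2 0 -0.6 0 0 0 20; -0.6 0.02 0 0 0 0 20; -0.9 0.02 0 0 0 0 20; -0.9 0.02 0 0 0 0 20; -0.9 0.02 0 0 0 0 20; -0.9 0.02 0 0 0 0 20",
)

```text
clock: 32.55
eef_pos: [0.4331, -0.1286, 0.1321]
eef_rot: [[0.001, 1.0, -0.001], [1.0, -0.001, 0.0], [0.0, -0.001, -1.0]]
force: [0.4, -0.3, -3.3]
opening: 0.0276
```

apply_moves(
  commands="-0.9 0.02 0 0 0 0 20; -0.9 0.02 0 0 0 0 20; -0.9 0.02 0 0 0 0 20; -0.9 0.02 0 0 0 0 20; -0.9 0.02 0 0 0 0 20; -0.8 0 0 0 0 0 20; -0.6 0 0 0 0 0 20; -0.3 0 0 0 0 0 20; -0.13 0 0 0 0 0 20; 0 0 0 0 0 0 20",
)

```text
clock: 33.55
eef_pos: [0.4356, -0.2858, 0.1317]
eef_rot: [[0.001, 1.0, -0.001], [1.0, -0.001, 0.0], [0.0, -0.001, -1.0]]
force: [-0.4, -0.2, -2.6]
opening: 0.0269
```

```bash
python3 go.py .4355 -.2886 .0545;python3 w.py w9 .4355,-.2886,.048,.01 .4355,-.2886,.02,.01
```

```text
pos [ 0.4356 -0.2858  0.1317] open 0.0269 t 33.55 F [-0.4 -0.2 -2.6] j [-0.74  0.26 -0.24  1.07 -0.    0.83]
turn units [-0.016 -0.005 -0.016]
shift units [-0.11 -0.    3.09]
[ 0.4356 -0.2858  0.1317] 33.55
```

View pics/w9.png

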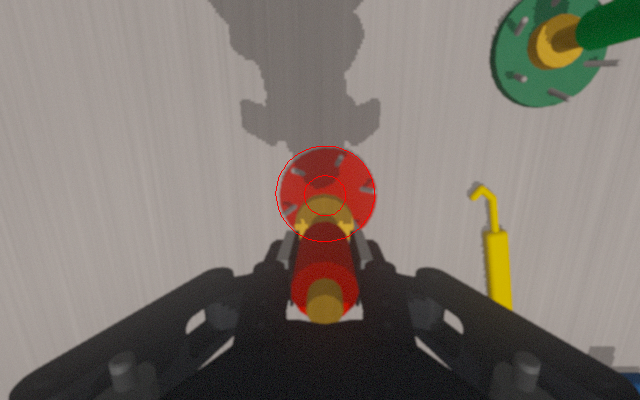

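The red stem is over the red stand, and the green stem stands on the green stand. Lowering.

apply_moves(
  commands="-0.12 0.04 0.4 0 0 0 20; 0 0 0.8 0 0 0 20; 0 0 0.7 0 0 0 20; 0 0 0.5 0 0 0 20; 0 0 0.3 0 0 0 20; 0 0 0.2 0 0 0 20; 0 0 0.1 0 0 0 20; 0 0 0.04 0 0 0 20; 0 0 0 0 0 0 20; 0 0 0 0 0 0 20",
)

```text
clock: 34.6
eef_pos: [0.4367, -0.2892, 0.0561]
eef_rot: [[0.001, 1.0, -0.0], [1.0, -0.001, -0.0], [-0.0, -0.0, -1.0]]
force: [1.0, -0.3, -2.2]
opening: 0.0272
```

```bash
python3 go.py .4355 -.2886 .054
```

```text
pos [ 0.4367 -0.2892  0.0561] open 0.0272 t 34.6 F [ 1.  -0.3 -2.2] j [-0.74  0.33 -0.35  0.89 -0.    0.83]
turn units [-0.006  0.006 -0.015]
shift units [ 0.02 -0.05  0.09]
```

apply_moves(
  commands="0 0 0.04 0 0 0 20; 0 0 0.04 0 0 0 20; 0 0 0 0 0 0 20; 0 0 0 0 0 0 30; 0 0 0 0 0 0 34; 0 0 0 0 0 0 45; 0 0 0 0 0 0 60; 0 0 0 0 0 0 85; 0 0 0 0 0 0 85; 0 0 -0.3 0 0 0 85",
)

```text
clock: 35.6
eef_pos: [0.4361, -0.2886, 0.0607]
eef_rot: [[0.001, 1.0, -0.002], [1.0, -0.001, 0.001], [0.001, -0.002, -1.0]]
force: [0.1, -0.5, -0.3]
opening: 0.0853
```

```bash
python3 go.py .6394 .1347 .19
```

```text
pos [ 0.4361 -0.2886  0.0607] open 0.0853 t 35.6 F [ 0.1 -0.5 -0.3] j [-0.74  0.33 -0.34  0.9  -0.    0.83]
turn units [-0.029 -0.015 -0.015]
shift units [16.93  8.13 -5.17]
```

apply_moves(
  commands="0 0 -0.9 0 0 0 85; 0 0 -1 0 0 0 85; 0 0 -1 0 0 0 85; 0 0 -1 0 0 0 85; 0.2 0.1 -1 0 0 0 85; 0.6 0.3 -0.27 0 0 0 85; 1 0.48 0 0 0 0 85; 1 0.48 0 0 0 0 85; 1 0.48 0 0 0 0 85; 1 0.48 0 0 0 0 85",
)

```text
clock: 36.6
eef_pos: [0.4951, -0.1681, 0.1911]
eef_rot: [[0.001, 1.0, -0.001], [1.0, -0.001, -0.0], [-0.0, -0.001, -1.0]]
force: [0.3, -0.3, -0.8]
opening: 0.085
```

apply_moves(
  commands="1 0.48 0 0 0 0 85; 1 0.48 0 0 0 0 85; 1 0.48 0 0 0 0 85; 1 0.48 0 0 0 0 85; 1 0.48 0 0 0 0 85; 1 0.48 0 0 0 0 85; 1 0.48 0 0 0 0 85; 1 0.48 0 0 0 0 85; 1 0.48 0 0 0 0 85; 1 0.48 0 0 0 0 85",
)

```text
clock: 37.6
eef_pos: [0.6155, 0.0819, 0.1909]
eef_rot: [[0.001, 1.0, -0.001], [1.0, -0.001, -0.0], [-0.0, -0.001, -1.0]]
force: [-0.1, -1.1, 0.4]
opening: 0.0851
```

apply_moves(
  commands="0.9 0.45 0 0 0 0 85; 0.5 0.2 0 0 0 0 85; 0 0 0 0 0 0 85; 0 0 0 0 0 0 85; 0 0 0 0 0 0 85; 0 0 0 0 0 0 85; 0 0 0 0 0 0 85; 0 0 0 0 0 0 85; 0 0 0 0 0 0 85; 0 0 0 0 0 0 85",
)

```text
clock: 38.6
eef_pos: [0.6314, 0.1156, 0.1903]
eef_rot: [[0.001, 1.0, -0.001], [1.0, -0.001, 0.0], [0.0, -0.001, -1.0]]
force: [0.4, -0.2, -0.3]
opening: 0.0853
```

```bash
python3 go.py .6394 .1347 .072;python3 w.py w10 .6394,.1347,.014,.118 .6394,.1347,.007,.13 .6394,.1347,.02,.03
```

```text
pos [0.6314 0.1156 0.1903] open 0.0853 t 38.6 F [ 0.4 -0.2 -0.3] j [0.05 0.43 0.18 1.32 0.   1.62]
turn units [-0.012 -0.001 -0.017]
shift units [0.76 0.32 4.73]
[0.6314 0.1156 0.1903] 38.6
```

View pics/w10.png

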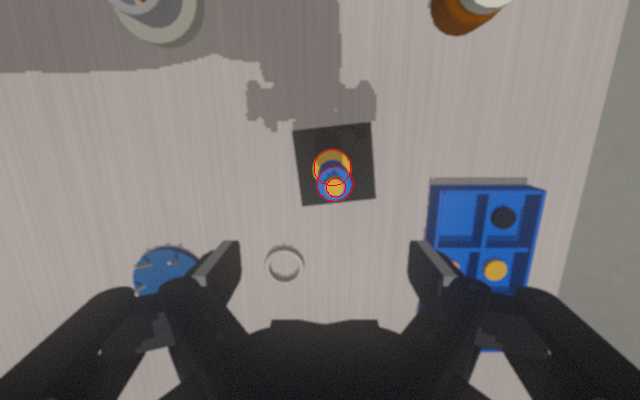

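The blue stem stands exactly where I left it on the pad. Descend and grip.

apply_moves(
  commands="0.4 0.16 0 0 0 0 85; 0.36 0.16 0 0 0 0 85; 0 0 0.4 0 0 0 85; 0 0 0.8 0 0 0 85; 0 0 0.8 0 0 0 85; 0 0 0.8 0 0 0 85; 0 0 0.8 0 0 0 85; 0 0 0.7 0 0 0 85; 0 0 0.4 0 0 0 85; 0 0 0 0 0 0 85",
)

```text
clock: 39.65
eef_pos: [0.6384, 0.1348, 0.0709]
eef_rot: [[0.001, 1.0, -0.004], [1.0, -0.001, -0.0], [-0.0, -0.004, -1.0]]
force: [-0.6, 0.5, -0.2]
opening: 0.0851
```

apply_moves(
  commands="0 0 0 0 0 0 60; 0 0 0 0 0 0 45; 0 0 0 0 0 0 35; 0 0 0 0 0 0 20; 0 0 0 0 0 0 20; 0 0 0 0 0 0 20; 0 0 0 0 0 0 20; 0 0 0 0 0 0 20; 0 0 0 0 0 0 20; 0 0 0 0 0 0 20",
)

```text
clock: 40.65
eef_pos: [0.6395, 0.1348, 0.0735]
eef_rot: [[0.001, 1.0, -0.0], [1.0, -0.001, 0.0], [0.0, -0.0, -1.0]]
force: [-1.1, 0.4, 5.6]
opening: 0.0272
```

```bash
python3 go.py .4283 -.0172 .15
```

```text
pos [0.6395 0.1348 0.0735] open 0.0272 t 40.65 F [-1.1  0.4  5.6] j [0.08 0.51 0.   1.06 0.   1.65]
turn units [-0.001 -0.002 -0.015]
shift units [-6.08 -8.45 -3.06]
```

apply_moves(
  commands="0 0 -0.3 0 0 0 20; 0 0 -0.6 0 0 0 20; 0 0 -0.8 0 0 0 20; 0 0 -0.8 0 0 0 20; -0.2 -0.3 -0.5 0 0 0 20; -0.5 -0.7 0 0 0 0 20; -0.7 -0.95 0 0 0 0 20; -0.7 -0.95 0 0 0 0 20; -0.7 -0.95 0 0 0 0 20; -0.7 -0.95 0 0 0 0 20",
)

```text
clock: 41.65
eef_pos: [0.5174, 0.0466, 0.1477]
eef_rot: [[0.001, 1.0, -0.002], [1.0, -0.001, -0.0], [-0.0, -0.002, -1.0]]
force: [-0.7, -0.3, -1.8]
opening: 0.0272
```

apply_moves(
  commands="-0.7 -0.95 0 0 0 0 20; -0.7 -0.95 0 0 0 0 20; -0.6 -0.85 0 0 0 0 20; -0.4 -0.6 0 0 0 0 20; -0.2 -0.3 0 0 0 0 20; 0 0 0 0 0 0 20; 0 0 0 0 0 0 20; 0 0 0 0 0 0 20; 0 0 0 0 0 0 20; 0 0 0 0 0 0 20",
)

```text
clock: 42.65
eef_pos: [0.4283, -0.0173, 0.1478]
eef_rot: [[0.001, 1.0, -0.001], [1.0, -0.001, 0.0], [0.0, -0.001, -1.0]]
force: [0.5, 0.0, -2.2]
opening: 0.0272
```

```bash
python3 go.py .4283 -.0172 .0535;python3 w.py w11 .4283,-.0172,.048,.01 .4283,-.0172,.02,.01
```

```text
pos [ 0.4283 -0.0173  0.1478] open 0.0272 t 42.65 F [ 0.5  0.  -2.2] j [-0.24  0.1  -0.4   1.07 -0.    1.33]
turn units [-0.016 -0.002 -0.008]
shift units [ 0.   -0.    3.77]
[ 0.4283 -0.0173  0.1478] 42.65
```

View pics/w11.png

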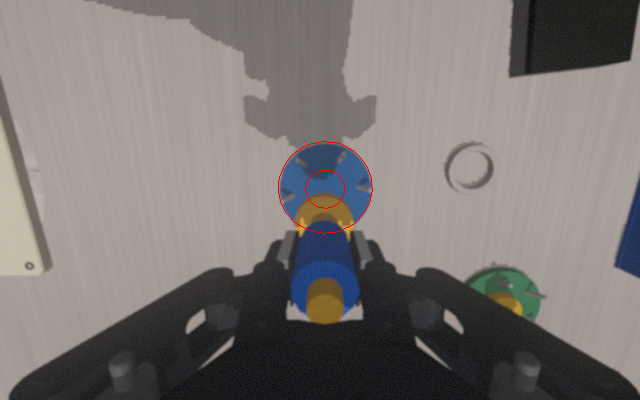

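The blue stem is over the blue stand and the outline matches. Lowering.

apply_moves(
  commands="0 0 0.6 0 0 0 20; 0 0 0.9 0 0 0 20; 0 0 0.9 0 0 0 20; 0 0 0.6 0 0 0 20; 0 0 0.3 0 0 0 20; 0 0 0.2 0 0 0 20; 0 0 0.15 0 0 0 20; 0 0 0.04 0 0 0 20; 0 0 0 0 0 0 20; 0 0 0 0 0 0 20",
)

```text
clock: 43.7
eef_pos: [0.4281, -0.0176, 0.0562]
eef_rot: [[0.001, 1.0, -0.0], [1.0, -0.001, -0.0], [-0.0, -0.0, -1.0]]
force: [0.7, 0.2, -2.8]
opening: 0.0275
```

```bash
python3 go.py .4283 -.0172 .053
```

```text
pos [ 0.4281 -0.0176  0.0562] open 0.0275 t 43.7 F [ 0.7  0.2 -2.8] j [-0.24  0.19 -0.56  0.82 -0.    1.33]
turn units [-0.003  0.002 -0.015]
shift units [0.02 0.01 0.13]
```

apply_moves(
  commands="0 0 0.06 0 0 0 20; 0 0 0.06 0 0 0 20; 0 0 0 0 0 0 20; 0 0 0 0 0 0 30; 0 0 0 0 0 0 34; 0 0 0 0 0 0 45; 0 0 0 0 0 0 60; 0 0 0 0 0 0 85; 0 0 0 0 0 0 85; 0 0 -0.3 0 0 0 85",
)

```text
clock: 44.7
eef_pos: [0.4273, -0.0174, 0.0599]
eef_rot: [[0.001, 1.0, -0.003], [1.0, -0.001, 0.0], [0.0, -0.003, -1.0]]
force: [-0.3, 0.6, 0.2]
opening: 0.0849
```

apply_moves(
  commands="0 0 -0.8 0 0 0 85; 0 0 -1 0 0 0 85; 0 0 -1 0 0 0 85; 0 0 -1 0 0 0 85; 0 0 -1 0 0 0 85; 0 0 -1 0 0 0 85; 0 0 -1 0 0 0 85; 0 0 0 0 0 0 85; 0 0 0 0 0 0 85; 0 0 0 0 0 0 85",
)

```text
clock: 45.7
eef_pos: [0.4276, -0.0174, 0.2296]
eef_rot: [[0.001, 1.0, -0.002], [1.0, -0.001, 0.0], [0.0, -0.002, -1.0]]
force: [0.5, -0.4, -0.1]
opening: 0.0851
```

```bash
python3 go.py
python3 - <<'E'
from h import *
S=bot.get_image("scene");T=bot.get_image("top")
P=dict(green=(.6286,-.1569),blue=(.4283,-.0172),red=(.4355,-.2886))
def crop(d,x0,y0,w,h,s):
    im=cv2.resize(d["img"][y0:y0+h,x0:x0+w],None,fx=s,fy=s,interpolation=cv2.INTER_CUBIC)
    for c in P.values(): draw(im,d,circ(c,.007,.11),s,(x0,y0),(255,255,0))
    draw(im,d,circ((.4651,.3007),.028,.056),s,(x0,y0),(0,0,255));draw(im,d,circ((.577,.008),.026,.012),s,(x0,y0),(0,0,255))
    return im
a=crop(S,140,140,340,140,2.3);b=crop(T,120,120,380,170,2.05)
w=min(a.shape[1],b.shape[1]);cv2.imwrite("pics/end.png",np.vstack([a[:290,:w],b[:310,:w]]))
E
```

```text
pos [ 0.4276 -0.0174  0.2296] open 0.0851 t 45.7 F [ 0.5 -0.4 -0.1] j [-0.24  0.05 -0.24  1.28 -0.    1.33]
turn units [-0.027 -0.004 -0.014]
```

The picture limit is reached, so I'll do the last check numerically. Brass tip positions give height and position in both views, plus the collar top rim, the ring and the pad colour.

Run:
```python
from h import *
S=bot.get_image("scene");T=bot.get_image("top")
P=dict(green=(.6286,-.1569),blue=(.4283,-.0172),red=(.4355,-.2886))
def brass(d,c,z,w=7):
    h=cv2.cvtColor(d["img"],cv2.COLOR_BGR2HSV);u=proj(d,[*c,z])[0];yy,xx=np.mgrid[:400,:640]
    m=(h[...,0]>9)&(h[...,0]<28)&(h[...,1]>120)&(abs(xx-u[0])<w)&(abs(yy-u[1])<w)
    return (m.sum(),np.round([xx[m].mean()-u[0],yy[m].mean()-u[1]],1) if m.any() else None)
for n,d in(("scene",S),("top",T)):
    for k,c in P.items():
        u=proj(d,[*c,.074])[0].astype(int)
        print(n,k,"tip",*brass(d,c,.104,8),"foot",*brass(d,c,.018,9),"sleeve BGR",d["img"][u[1],u[0]])
    print("pad BGR centre",[d["img"][tuple(proj(d,[.639+a,.136+b,.03])[0].round().astype(int)[::-1])].tolist() for a,b in((0,0),(.03,0),(-.03,0),(0,.03))])
# collar & spigot: compare brightness masks with model hulls at seated height vs raised (10 mm)
for n,d,r in(("scene",S,"scene.npz"),("top",T,"top.npz")):
    old=np.load(r)["img"].astype(int);df=abs(d["img"].astype(int)-old).sum(2)
    u=proj(d,[.577,.008,.006])[0].astype(int);print(n,"ring change mean",df[u[1]-12:u[1]+12,u[0]-12:u[0]+12].mean().round(1))
    g=cv2.Sobel(cv2.cvtColor(d["img"],cv2.COLOR_BGR2GRAY),cv2.CV_32F,1,0)**2+cv2.Sobel(cv2.cvtColor(d["img"],cv2.COLOR_BGR2GRAY),cv2.CV_32F,0,1)**2
    best=[]
    for z in(.05,.053,.056,.059,.062,.066,.07):
        v=max((float(np.mean([cv2.remap(np.sqrt(g),proj(d,circ((.4651+a,.3007+b),q,z)).astype(np.float32)[None],None,cv2.INTER_LINEAR).mean() for q in(.028,.020)])),round(.4651+a,4),round(.3007+b,4)) for a in np.arange(-.008,.009,.002) for b in np.arange(-.008,.009,.002))
        best.append((z,)+tuple(np.round(v,4)))
    print(n,"collar rim",best)
```

```text
scene green tip 50 [0.9 0.8] foot 268 [0.  1.4] sleeve BGR [ 51 123  17]
scene blue tip 23 [0.1 0.5] foot 156 [-0.2  0.4] sleeve BGR [140  81  44]
scene red tip 39 [-0.7  1.8] foot 241 [-0.7  0.8] sleeve BGR [  0   4 146]
pad BGR centre [[32, 37, 38], [35, 36, 38], [39, 43, 47], [36, 39, 39]]
top green tip 45 [-1.1 -0.1] foot 146 [-2.3  2.1] sleeve BGR [44 68 62]
top blue tip 0 None foot 0 None sleeve BGR [ 94 107 114]
top red tip 69 [ 0.9 -0.2] foot 221 [-2.1 -0.2] sleeve BGR [  9  16 116]
pad BGR centre [[19, 19, 21], [20, 22, 24], [18, 15, 13], [14, 17, 14]]
scene ring change mean 5.1
scene collar rim [(0.05, np.float64(105.9625), np.float64(0.4611), np.float64(0.3047)), (0.053, np.float64(106.6075), np.float64(0.4651), np.float64(0.3027)), (0.056, np.float64(105.2359), np.float64(0.4691), np.float64(0.3007)), (0.059, np.float64(101.748), np.float64(0.4731), np.float64(0.2987)), (0.062, np.float64(66.639), np.float64(0.4731), np.float64(0.2987)), (0.066, np.float64(58.8447), np.float64(0.4731), np.float64(0.2947)), (0.07, np.float64(36.2554), np.float64(0.4731), np.float64(0.2927))]
top ring change mean 12.1
top collar rim [(0.05, np.float64(122.4262), np.float64(0.4651), np.float64(0.3047)), (0.053, np.float64(116.8436), np.float64(0.4651), np.float64(0.3027)), (0.056, np.float64(119.351), np.float64(0.4671), np.float64(0.3027)), (0.059, np.float64(119.5898), np.float64(0.4671), np.float64(0.3007)), (0.062, np.float64(113.3989), np.float64(0.4671), np.float64(0.2987)), (0.066, np.float64(114.3632), np.float64(0.4671), np.float64(0.2987)), (0.07, np.float64(114.6127), np.float64(0.4671), np.float64(0.2967))]
```

All of it agrees: tips within 1–2 px of the seated positions, collar rim at the seated height, pad bare and ring unchanged. Handing in.

```bash
python3 -c "
from station import bot
print(bot.close_job())"
```

```text
the job is handed in; nothing more can be done
None
```

I put the collar over the spigot pin first. Then I parked the blue stem on the pad, moved green to the green stand and red to the red stand, and brought blue from the pad to the blue stand. I handed the job in at about 46 s, with the gripper open and raised clear.

**Last checks**
- **Stems:** in the scene view all three tips were within about 2 px of their upright, fully-down positions. The top view agreed within about 1 px for green and red; the feet there read up to 3 px off.
- **Collar:** its rim fitted the seated height (about 0.053–0.056 m) at about (0.465–0.467, 0.302) in the scene and top views. The top view alone hardly separates heights.
- **Pad and ring:** the pad showed bare rubber at the points sampled, and the ring's patch of the image was nearly unchanged.

**What was missing or went wrong**
- The arm hid the blue stem in the top view, so that stem rests on the scene view alone.
- The 16-picture limit stopped me viewing the final image, so the final checks are numeric only.
- Early on, joint 6 reached its range limit at 3.141 rad. The arm stopped there slightly tilted, and I turned the tool 90° before grasping anything.

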